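# Hold a sprung post upright with a try square

## Robot

A 6-joint arm with a two-finger parallel gripper is mounted at the origin on a cart in front of the work surface, level with it; the furniture and walls round the work are solid. World frame = base frame: x ahead of the robot, y to its left, z up, the work surface at z = 0. Lengths are in m, angles in rad, forces in N, time in s.
With the tool pointing down it reaches from about 0.375 to 0.9 m from the base axis. Payload 3.1 kg.
Tool frame: the origin (TCP) lies at the centre of the arm's flange, where the gripper is bolted on; the fingertips stand robot.tip_extent ahead of it and the grasp point (between the pads) lies 164 mm ahead of it (robot.tip_extent is the distance from the TCP to the fingertips, in m); z points along the fingers, y is the line along which they close (so a half turn about z gives the same grasp; the last joint's range is limited). The gripper opens to 87 mm and grips with 3 to 60 N. Pads are 19 mm wide; open, the fingers measure 117 mm over their backs; the gripper's body (75 mm by 190 mm) begins 51 mm behind the grasp point.
Start: joints at [-1.381, 0.527, 1.433, -0, 1.181, -0.178], TCP at [0.225, -0.583, 0.405] pointing down, gripper open.
Joint ranges: [-3.08, 3.08], [-0.75, 2.2], [0.22, 2.44], [-1.43, 4.57], [0, 2.65], [-2.85, 2.85]. Speed limits (rad/s): [2.79, 2.79, 3.14, 3.14, 3.14, 3.14].

## Interface

Orientations are given as a unit quaternion [x, y, z, w].
In Python, from rig import get_obs, camera, hand_in, cut_out, robot gives the robot as it stands.
- The arm moves only by the tool step_arm, never from a script. Its argument "rows" is a list of rows, each a list of 6 numbers: the shift along the world's x, y, z in m, then the turn, a rotation vector about the world's x, y, z in degrees. A call has 1 to 12 rows; each row shifts and turns the commanded pose from where the row before left it; what a row does not reach is not made up. A row lasts 1/8 s, in which the tool goes at most 62.5 mm and 10.7 degrees, less where a joint would pass 70% of its speed; a pose out of reach is approached as far as the arm can. A call is refused whole if a number of a shift passes 0.0625 or a number of a turn 10.7, either way. A call with a gripper value outside its range is refused whole. "jaw" is the finger opening in m, from 0 to 0.087, set as the call begins (left out, the last holds). The fingers move at their own pace and stop on an object; "squeeze" is the grip in N (left out, the last holds). Time passes only in rows, so rows that do not move let the fingers close. It gives the time, the measured TCP pose, the force, the opening and the grip force at its end, in the units of the state.
- get_obs(): the state, without advancing time (a new reading comes with each control period).
- camera(name): name is "scene" or "top"; returns a dict with "pixels" (400x640x3 uint8, blue, green, red), "depth" (400x640 float32, m along the optical axis (not along the pixel's ray), 0 where there is no reading), "fov_y" (degrees; the focal length in pixels is half the picture's height over the tangent of half this angle, whatever the lens; pixels are square), "cx", "cy" (the principal point, pixels), "k1" (the pictures are not rectified: a ray, as slopes to the right and down, at radius r is drawn at 1 + k1 r^2 times it, then the intrinsics apply), "extrinsics" (4x4, takes a point from camera to world coordinates). Camera axes: x right, y up, looking along -z (the intrinsics and any distortion apply to the point x, -y, -z); pixel columns grow to the right and rows downward; lengths in m; the calibration is good to about 2 mm. A picture is of the moment at which its call begins.
- hand_in(): hands the job in; it is judged then, once.
Trained networks look in the newest picture that a camera, given by its name, has taken for a name from the list of things; names that differ only in an ending like _2 or _b are one class to them, and where a whole thing is asked for, a point or a joint stands for the part that bears it (a point fixed in the world has none). Each returns a list of dicts, best first, with "confidence" (0 to 1); they miss things now and then, are a little off and sometimes report something else, mostly with a low value. They report only what shows in the picture. A call takes as long as a camera call. They do not tell look-alikes from the thing itself.
- cut_out(label, camera): "region" (400x640 bool, what is visible of it) and "extent" ([centre column, centre row, width, height] in pixels, round what is visible of it).
The state is a dict: "time": time; "q": joint angles; "joint_velocities": joint speeds; "joint_torque": joint torques, N m; "position": TCP position; "tool_rot": TCP orientation; "ft_force": force on the tool from outside, world axes, zero at the start; "moment": the same for the moment, N m; "grip_width": finger opening in m; "grip_force": force on a finger pad.
Only numpy, scipy, OpenCV 4.12 (cv2) and the standard library are available. Lean on these libraries where they do the work, as an engineer would, in place of code of your own. Each camera call takes 0.05 s, during which the arm holds its last target. There are 200 camera calls.

## Task

The post on the steel base plate hangs loose on its pivot and leans forward on a spring. Pick up the try square by its grip fin, stand it on the plate with its back against the middle of the post, and press it into the corner until its underside sits flat on the plate and its upright blade lies flush against the post, which brings the post exactly upright. Finish while still gripping the square and pressing it down and against the post, so that the pivot bolts could be tightened; do not push the post with the fingers, and leave the other things on the bench where they are.

Things in the scene. Friction and masses are not known exactly. Their poses are not given: they have to be found in the camera images.
- square: loose metal try square, 170 to 340 g, standing on its stock (130 x 30 x 18 mm high). Steel blade, 26 (x) x 10 (y), at the +x end, top 105 mm above the underside; its outer edge and the stock end form the flat back at x = +65 mm. Grip fin: x = -40 to -10 mm, 12 thick (y), z = 18 to 59 mm, to pinch from above across y. Origin: centre of the stock underside, z up, x along the stock to the blade
- heel (a point): the square's outer corner: bottom edge of its back face, at x = +65, y = 0, z = 0 mm of the square; axes as the square's
- stand: the stand, screwed down: base plate 230 (x) x 90 (y) x 10 mm, with the post near its +x end between two side cheeks 36 mm high. Origin: centre of the plate's underside, z up, +x from the free end of the plate toward the post. The plate is clear from x = -115 mm up to the post's face at x = +45 mm.
- plate: the steel base plate of the stand; same origin and axes as the stand, top face 10 mm above its origin
- corner (a point): the inner corner where the square belongs: on the plate's top face, in the plane of the front face of the upright post, at its middle; x = +45, y = 0, z = 10 mm of the stand, axes as the stand's (x into the post)
- post: aluminium post 28 (x) x 40 (y) mm, its top 80 mm above the plate's top face; turns on a pin across the cheeks. Origin on the pin, 14 mm behind the front face and 16 mm above the plate's top face; z along the post, x as the stand's when upright
- post_top (a point): middle of the top front edge of the post
- pivot (a joint): lean of the post, rad: 0 = exactly upright (square to the plate), positive = leaning to the stand's -x, over the free part of the plate. A spring holds it at the +0.12 stop (top edge about 8 mm forward); about 4 N at the top edge brings it upright; it can be pushed past upright to -0.10
- slide_box: bystander: small blue box with a pale lid, 37x84x32 mm, between square and stand; origin at the centre of its underside
- beaker: bystander: small clear beaker, 52 mm across, 66 mm tall; origin at the centre of its underside
- sample_cup: bystander: white screw-lid sample cup, 56 mm across, 58 mm tall; origin at the centre of its underside
- forceps: bystander: ring-handled metal forceps lying flat, 152x73x8 mm; origin at the centre of its underside
Not all that is in view belongs to the job. Of the things that look like the stand, the larger one is meant.

How it is judged:
On the way:
1. the gripped square is lifted clear off the bench (height (world z) of square above 0.022 m and contact force between square and the fingers above 1 N), for 0.2 s.
At the end, for the whole second after the job is handed in: Gripped square in the corner: heel within 3 mm of the post face, 2 mm of the plate top, 15 mm of the middle; turned < 0.05 rad, tilted < 0.03; post within 0.02 rad of upright; over 1 N on post and on plate, over 2 N from the fingers; fingers off the post; still (value of joint pivot between -0.02 and 0.02 rad and x of heel in the frame of corner between -0.003 and 0.003 m and z of heel in the frame of corner between -0.002 and 0.002 m and y of heel in the frame of corner between -0.015 and 0.015 m and angle between the x axis of square and the x axis of stand, either way round below 0.05 rad and angle between square's own z axis and vertical below 0.03 rad and x of square in the frame of corner below -0.03 m and contact force between square and post above 1 N and contact force between square and plate above 1 N and contact force between square and the fingers above 2 N and contact force between the fingers and post below 0.5 N and linear speed of square below 0.01 m/s); the arm keeps its last pose, push and grip.
It fails at once if the slide box is moved more than 20 mm (distance of slide_box from where it was at the start of the episode above 0.02 m).
It fails at once if the beaker is moved more than 20 mm (distance of beaker from where it was at the start of the episode above 0.02 m).
It fails at once if the sample cup is moved more than 20 mm (distance of sample_cup from where it was at the start of the episode above 0.02 m).
It fails at once if the forceps is moved more than 20 mm (distance of forceps from where it was at the start of the episode above 0.02 m).
It fails at once if the fingers push the post (contact force between the fingers and post above 1 N).
It also fails if it takes over 42 s, if anything falls off the work surface, if the arm or the gripper's body presses on something with over 40 N, if the wrist force passes 120 N, or if a joint passes its speed limit or range.

## Working session

There is one attempt and no reset: what is moved stays moved. The work goes in short steps, Python scripts to look and compute and a tool call to move; the robot and the scene stay as the last step left them, time stands still between calls to the robot, and variables do not carry over. Pictures are saved under pics/ and viewed, at most 10 in all, crops included, and the job is handed in when it is done.

Besides the shell and the picture viewer there is one more tool, called after "Request:" by a JSON object that holds its "op" and its "data". step_arm: Moves the arm, as the interface text tells. Its arguments: {"type":"object","properties":{"rows":{"type":"array"},"jaw":{"type":"number"},"squeeze":{"type":"number"}},"required":["rows"]}

```bash
mkdir -p pics; ls; cat > h.py <<'E'
import numpy as np, cv2
from rig import get_obs, camera, hand_in, cut_out, robot
def cloud(c):
    f=200/np.tan(np.radians(c["fov_y"])/2)
    v,u=np.mgrid[0:400,0:640].astype(float)
    K=np.array([[f,0,c["cx"]],[0,f,c["cy"]],[0,0,1]])
    # invert radial r'=r(1+k1 r^2)
    x=(u-c["cx"])/f;y=(v-c["cy"])/f;X,Y=x.copy(),y.copy()
    for _ in range(20):
        s=1+c["k1"]*(X*X+Y*Y);X=x/s;Y=y/s
    d=c["depth"];P=np.stack([X*d,-Y*d,-d,np.ones_like(d)],-1)
    W=(P@np.array(c["extrinsics"]).T)[...,:3];W[d==0]=np.nan
    return W
E
python3 - <<'E'
from h import *
print(robot if not callable(robot) else '', getattr(robot,'tip_extent',None))
print(get_obs())
for n in("top","scene"):
    c=camera(n);cv2.imwrite(f"pics/{n}0.png",c["pixels"]);W=cloud(c)
    print(n,c["fov_y"],c["k1"],np.round(c["extrinsics"],3).tolist())
    for l in["square","stand","plate","post","slide_box","beaker","sample_cup","forceps"]:
        for r in cut_out(l,n)[:4]:
            p=W[r["region"]];p=p[~np.isnan(p[:,0])]
            if len(p): print(l,round(r["confidence"],2),np.round(r["extent"]),np.round(np.median(p,0),3),np.round(np.percentile(p,2,axis=0),3),np.round(np.percentile(p,98,axis=0),3))
E
```

```text
pics
<Robot object at 0x7f4e3455fe00> 0.1822
{'time': 0.0, 'q': array([-1.38149376e+00,  5.28443099e-01,  1.43391638e+00, -1.74457058e-05,
        1.18138612e+00, -1.78458708e-01]), 'joint_velocities': array([-0.0019185 ,  0.00014498,  0.00079467, -0.00012711, -0.00117945,
        0.00104602]), 'joint_torque': array([-3.25058609e-04, -4.40040457e+01, -1.76592833e+01,  6.32218458e-02,
        5.83173323e-02, -1.79068857e-04]), 'position': array([ 0.22468701, -0.58283901,  0.40378091]), 'tool_rot': array([ 9.83140361e-01,  1.82849314e-01, -1.39026235e-05, -1.07640967e-03]), 'ft_force': array([-0.62728349,  0.09865501,  0.51374114]), 'moment': array([-0.03059127, -0.01587074, -0.07282367]), 'grip_force': 0.0, 'grip_width': 0.08709759891478011}
top 43.5323512788248 -0.027275000953500914 [[0.134, 0.778, -0.614, -0.864], [-0.991, 0.1, -0.088, -0.327], [-0.007, 0.62, 0.784, 1.838], [0.0, 0.0, 0.0, 1.0]]
scene 52.31223726660307 -0.10180416464992088 [[-0.789, 0.295, -0.539, -0.308], [-0.614, -0.399, 0.681, 0.88], [-0.014, 0.868, 0.496, 0.83], [0.0, 0.0, 0.0, 1.0]]
square 0.71 [260. 266. 
[... 569 characters left out ...]
   0.09 ]
post 0.62 [408. 166.   8.  10.] [ 0.416 -0.72   0.048] [ 0.408 -0.817 -0.001] [ 0.479 -0.706  0.066]
post 0.57 [282. 227.  13.  25.] [0.551 0.005 0.041] [ 0.533 -0.029  0.002] [0.583 0.022 0.062]
slide_box 0.79 [314. 245.  26.  22.] [0.4   0.006 0.025] [ 0.39  -0.042 -0.002] [0.428 0.04  0.031]
beaker 0.66 [282. 228.  16.  25.] [0.551 0.004 0.041] [ 0.533 -0.029  0.   ] [0.584 0.022 0.063]
beaker 0.52 [314. 247.  25.  24.] [0.4   0.007 0.025] [ 0.39  -0.042 -0.002] [0.428 0.04  0.031]
sample_cup 0.6 [203. 305.  20.  28.] [0.452 0.433 0.055] [0.439 0.403 0.005] [0.487 0.451 0.06 ]
forceps 0.71 [320. 215.  35.  18.] [ 0.524 -0.197  0.007] [ 0.453 -0.259 -0.004] [ 0.607 -0.157  0.011]
```

View pics/top0.png

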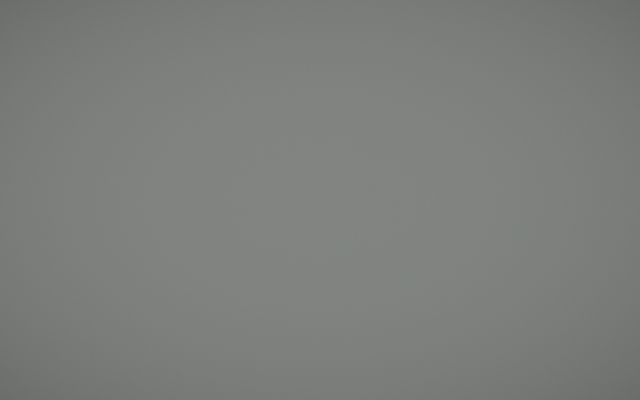

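View pics/scene0.png

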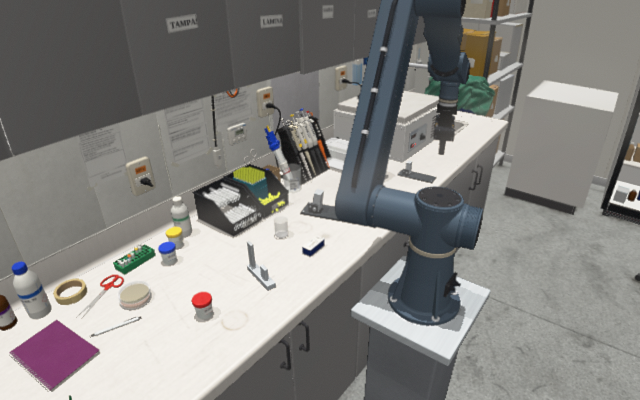

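The top camera shows only a grey blank. The scene camera shows the square at (258,268), slide box (314,245), beaker (281,228), and two stands: (322,206), partly hidden by the arm, and (417,172), farther away.

```bash
python3 - <<'E'
from h import *
c=camera("top");print("topdepth",np.unique(np.round(c["depth"],2))[:10])
c=camera("scene");np.save("w0.npy",cloud(c));W=cloud(c)
im=c["pixels"]
a=cv2.resize(im[150:290,230:450],None,fx=3.6,fy=3.6,interpolation=cv2.INTER_CUBIC);cv2.imwrite("pics/crop1.png",a)
def rect(m,zr,n):
    p=W[m&(W[...,2]>zr[0])&(W[...,2]<zr[1])]
    r=cv2.minAreaRect((p[:,:2]*1000).astype(np.float32));print(n,len(p),r,np.round(cv2.boxPoints(r)))
    return p
m=np.zeros((400,640),bool);m[238:294,244:278]=1
rect(m,(.012,.02),"stock");rect(m,(.022,.058),"fin");rect(m,(.062,.1),"blade");rect(m,(.1,.11),"bladetop")
for r in cut_out("plate","scene"): rect(r["region"],(.005,.013),"plate%.2f"%r["confidence"])
E
```

```text
topdepth [0.   0.12 0.13 0.14 0.15 0.16 0.17 0.18 0.19 0.2 ]
stock 207 ((446.3023986816406, 216.14134216308594), (31.822477340698242, 130.17127990722656), 74.8399429321289) [[379. 218.]
 [505. 184.]
 [513. 214.]
 [388. 249.]]
fin 135 ((458.9335021972656, 213.0839385986328), (14.257850646972656, 107.51790618896484), 75.43952941894531) [[405. 220.]
 [509. 193.]
 [513. 206.]
 [409. 233.]]
blade 63 ((497.83721923828125, 201.43971252441406), (12.994535446166992, 30.810564041137695), 83.1239242553711) [[482. 197.]
 [512. 193.]
 [514. 206.]
 [483. 210.]]
bladetop 23 ((497.13623046875, 201.56280517578125), (10.323841094970703, 25.821765899658203), 72.31170654296875) [[483. 201.]
 [508. 193.]
 [511. 203.]
 [486. 210.]]
plate0.90 215 ((534.0592041015625, -214.4241485595703), (140.29666137695312, 91.84211730957031), 17.855173110961914) [[ 453. -192.]
 [ 481. -280.]
 [ 615. -237.]
 [ 587. -149.]]
plate0.54 97 ((374.895263671875, -728.3500366210938), (161.30332946777344, 67.96044921875), 4.871097564697266) [[ 292. -701.]
 [ 297. -769.]
 [ 458. -755.]
 [ 452. -688.]]
```

View pics/crop1.png

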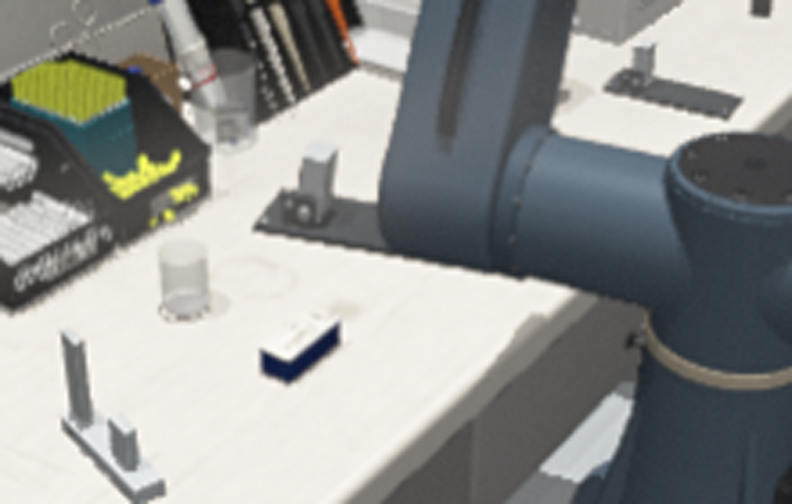

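Larger plate (90 wide, at (322,206)) is the real stand; the look-alike at (417,172) is about 161x68 mm. The square at (258,268) has no rival. It sits at (0.446, 0.216) with yaw about -15°, the fin at about (0.422, 0.222). The stand's yaw is about +18°.

Request:
{"op": "step_arm", "data": {"rows": [[0.028,0.045,0,0,0,-4.5],[0.028,0.045,0,0,0,-4.5],[0.028,0.045,0,0,0,-4.5],[0.028,0.045,0,0,0,-4.5],[0.028,0.045,0,0,0,-4.5],[0.028,0.045,0,0,0,-4.5],[0.028,0.045,0,0,0,-4.5],[0.028,0.045,0,0,0,-4.6]], "jaw": 0.06, "squeeze": 50}}

```text
time: 2.05
position: [0.4495, -0.2217, 0.405]
tool_rot: [0.991, -0.132, 0.0, 0.0]
ft_force: [1.7, -0.8, 1.1]
grip_width: 0.0597
grip_force: 0.0
```

Request:
{"op": "step_arm", "data": {"rows": [[-0.003,0.044,0,0,0,0],[-0.003,0.044,0,0,0,0],[-0.003,0.044,0,0,0,0],[-0.003,0.044,0,0,0,0],[-0.003,0.044,0,0,0,0],[-0.003,0.044,0,0,0,0],[-0.003,0.044,0,0,0,0],[-0.003,0.044,0,0,0,0],[-0.002,0.045,0,0,0,0],[-0.002,0.045,0,0,0,0],[0,0,0,0,0,0],[0,0,0,0,0,0]]}}

```text
time: 3.55
position: [0.4206, 0.2186, 0.4047]
tool_rot: [0.991, -0.13, -0.0, 0.0]
ft_force: [-0.2, 0.3, -0.0]
grip_width: 0.0597
grip_force: 0.0
```

```bash
cat > m.py <<'E'
from h import *
import sys
def go(name,show=True):
    c=camera("scene");W=cloud(c);im=c["pixels"]
    cv2.imwrite(f"pics/{name}.png",cv2.resize(im[150:300,230:450],None,fx=3.6,fy=3.6,interpolation=cv2.INTER_CUBIC))
    np.save(name+".npy",W);return W
E
python3 - <<'E'
from m import *
W=go("hover");o=get_obs();print(o["time"],o["position"],o["tool_rot"],o["q"])
for l in["stand","plate","post","square"]:
    for r in cut_out(l,"scene")[:2]:
        p=W[r["region"]];z=p[:,2]
        print(l,r["confidence"],r["extent"],len(p))
        for a,b in((.005,.014),(.014,.05),(.05,.08),(.08,.1)):
            q=p[(z>a)&(z<b)]
            if len(q)>5:
                R=cv2.minAreaRect((q[:,:2]*1000).astype(np.float32));print(a,len(q),np.round(R[0]),np.round(R[1]),round(R[2],1),np.round(cv2.boxPoints(R)).tolist(), round(np.median(q[:,2]),4))
E
```

```text
3.6 [0.42073074 0.21814924 0.40469883] [ 9.91383138e-01 -1.30993835e-01 -1.17513097e-04  2.74683362e-04] [ 2.42041337e-01  3.25469487e-01  1.80029853e+00 -5.00828284e-04
  1.01624392e+00  2.07584425e+00]
stand 0.76 [332.4, 203.8, 58.9, 38.5] 906
0.005 549 [ 499. -229.] [229. 100.] 17.1 [[374.0, -215.0], [404.0, -311.0], [623.0, -244.0], [593.0, -148.0]] 0.0077
0.014 116 [ 559. -206.] [45. 64.] 13.1 [[530.0, -179.0], [545.0, -242.0], [588.0, -232.0], [574.0, -169.0]] 0.033
0.05 64 [ 540. -207.] [44. 28.] 63.4 [[517.0, -221.0], [542.0, -233.0], [562.0, -194.0], [537.0, -181.0]] 0.0657
0.08 43 [ 546. -212.] [27. 39.] 8.2 [[530.0, -195.0], [535.0, -234.0], [562.0, -230.0], [556.0, -191.0]] 0.0866
plate 0.85 [332.6, 215.4, 59.5, 21.4] 668
0.005 518 [ 497. -230.] [228. 100.] 17.1 [[374.0, -215.0], [403.0, -311.0], [621.0, -244.0], [592.0, -148.0]] 0.0076
post 0.73 [317.6, 198.4, 11.3, 21.1] 147
0.014 36 [ 544. -211.] [47. 23.] 77.7 [[528.0, -232.0], [550.0, -236.0], [560.0, -191.0], [537.0, -186.0]] 0.0383
0.05 65 [ 540. -211.] [46. 29.] 69.1 [[518.0, -227.0], [545.0, -237.0], [562.0, -194.0], [534.0, -184.0]] 0.0658
0.08 46 [ 546. -212.] [27. 39.] 8.2 [[530.0, -195.0], [535.0, -234.0], [562.0, -230.0], [556.0, -191.0]] 0.0867
square 0.65 [261.3, 264.9, 27.2, 47.0] 492
0.005 54 [443. 231.] [ 29. 122.] 88.5 [[382.0, 218.0], [503.0, 215.0], [504.0, 244.0], [383.0, 247.0]] 0.0098
0.014 295 [447. 216.] [ 32. 132.] 75.6 [[379.0, 217.0], [507.0, 184.0], [515.0, 215.0], [387.0, 248.0]] 0.0188
0.05 85 [460. 212.] [ 13. 107.] 74.3 [[406.0, 220.0], [509.0, 191.0], [513.0, 203.0], [410.0, 232.0]] 0.0592
0.08 29 [494. 205.] [22.  9.] 7.3 [[483.0, 209.0], [484.0, 199.0], [506.0, 202.0], [505.0, 211.0]] 0.0885
```

View pics/hover.png

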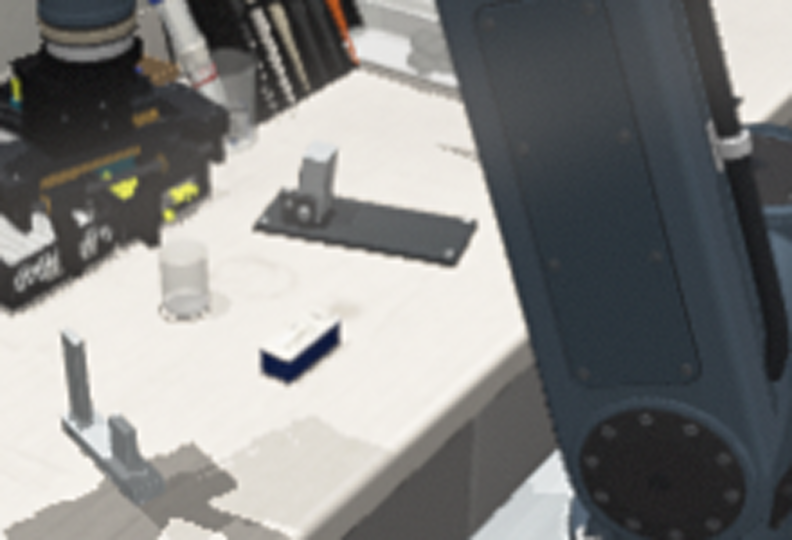

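The hover crop shows the whole larger stand: its post is at about (318,200) in the full image and its plate is clear. The square stands free with the gripper high above it. I'm descending onto the fin now.

Request:
{"op": "step_arm", "data": {"rows": [[0.0015,0.0035,-0.04,0,0,0],[0,0,-0.04,0,0,0],[0,0,-0.04,0,0,0],[0,0,-0.03,0,0,0],[0,0,-0.02,0,0,0],[0,0,-0.015,0,0,0],[0,0,-0.008,0,0,0],[0,0,-0.005,0,0,0],[0,0,0,0,0,0],[0,0,0,0,0,0]]}}

```text
time: 5.05
position: [0.4224, 0.2224, 0.2072]
tool_rot: [0.991, -0.131, 0.001, -0.0]
ft_force: [0.1, 0.4, 0.2]
grip_width: 0.06
grip_force: 0.0
```

```bash
python3 - <<'E'
from m import *
from scipy.optimize import minimize
c=camera("scene");W=np.load("hover.npy");im=cv2.imread("pics/hover.png")
# silhouette fit of the plate in current picture
f=200/np.tan(np.radians(c["fov_y"])/2);Ei=np.linalg.inv(c["extrinsics"]);S=8
def proj(P):
    q=np.c_[P,np.ones(len(P))]@Ei.T;x=q[:,0]/-q[:,2];y=-q[:,1]/-q[:,2];s=1+c["k1"]*(x*x+y*y)
    return np.c_[f*x*s+c["cx"],f*y*s+c["cy"]]
g=c["pixels"].max(2);W=cloud(c)
u0,v0,w,h=280,180,100,60
g=g[v0:v0+h,u0:u0+w];Z=W[v0:v0+h,u0:u0+w,2]
plate=(g<110).astype(np.float32);ign=(Z>.016)|np.isnan(Z);ign=cv2.dilate(ign.astype(np.uint8),np.ones((3,3)))>0
def mask(x,y,a,mx):
    R=np.array([[np.cos(a),-np.sin(a)],[np.sin(a),np.cos(a)]])
    B=np.array([[sx*.115,sy*.045] for sx in(-1,1) for sy in(-1,1)])@R.T+[x,y]
    P=np.r_[np.c_[B,np.zeros(4)],np.c_[B,np.full(4,.01)]]
    p=cv2.convexHull(((proj(P)-[u0,v0]+.5)*S).astype(np.float32))
    m=np.zeros((h*S,w*S),np.uint8);cv2.fillConvexPoly(m,np.round(p).astype(int),255)
    return cv2.resize(m,(w,h),interpolation=cv2.INTER_AREA)/255.
bg=float(np.percentile(g,90));fg=float(np.median(g[plate>0]));t=np.clip((bg-g)/(bg-fg),0,1);print(bg,fg,ign.sum())
cost=lambda p:np.sum(np.abs(mask(p[0]/1e3,p[1]/1e3,p[2]/50,0)-t)[~ign])
best=min((minimize(cost,[499,-229,a],method="Nelder-Mead",options=dict(initial_simplex=[[499,-229,a],[506,-229,a],[499,-222,a],[499,-229,a+3]])) for a in(13,16)),key=lambda r:r.fun)
print(best.x[:2],np.degrees(best.x[2]/50),best.fun)
for m in(-3,0,3):
    print([round(cost(best.x+np.eye(3)[k]*m),1) for k in range(3)])
print(get_obs()["position"],get_obs()["ft_force"])
E
```

```text
241.0 72.0 3871
[ 499.57858084 -233.6338568 ] 18.054268313957138 116.65587655180414
[np.float64(119.7), np.float64(126.4), np.float64(129.8)]
[np.float64(116.7), np.float64(116.7), np.float64(116.7)]
[np.float64(121.2), np.float64(122.1), np.float64(125.4)]
[0.42236332 0.22242207 0.20723865] [-0.03564955  0.40890658 -0.37429507]
```

Request:
{"op": "step_arm", "data": {"rows": [[0,0,0,0,0,0],[0,0,0,0,0,0],[0,0,0,0,0,0],[0,0,0,0,0,0],[0,0,0,0,0,0],[0,0,0,0,0,0]], "jaw": 0.0, "squeeze": 55}}

```text
time: 5.85
position: [0.4222, 0.2223, 0.2067]
tool_rot: [0.991, -0.131, -0.0, 0.0]
ft_force: [-0.2, 0.0, 0.2]
grip_width: 0.0114
grip_force: 55.0
```

Request:
{"op": "step_arm", "data": {"rows": [[0,0,0.01,0,0,0],[0,0,0.03,0,0,0],[0,0,0.04,0,0,0],[0,0,0.04,0,0,0],[0,0,0.03,0,0,0],[0,0,0,0,0,0],[0,0,0,0,0,0]]}}

```text
time: 6.72
position: [0.4215, 0.2221, 0.3561]
tool_rot: [0.991, -0.131, -0.001, 0.0]
ft_force: [0.1, 0.2, -2.8]
grip_width: 0.0117
grip_force: 55.0
```

```bash
python3 - <<'E'
from m import *
W=go("lift")
o=get_obs();print(o["position"],o["tool_rot"],o["ft_force"],o["moment"])
for r in cut_out("square","scene")[:2]:
    p=W[r["region"]];p=p[(p[:,2]>.1)&(p[:,2]<.3)];print(r["confidence"],r["extent"],len(p),np.percentile(p,[1,50,99],axis=0).round(3).tolist())
E
```

```text
[0.42148243 0.22211171 0.35558591] [ 9.91407652e-01 -1.30798981e-01 -1.47181359e-03  5.73422695e-04] [ 0.41012102  0.17206733 -2.88748866] [0.01978298 0.0910565  0.05836461]
0.53 [256.6, 234.3, 29.0, 32.2] 362 [[0.38, 0.195, 0.15], [0.415, 0.225, 0.165], [0.51, 0.245, 0.206]]
```

View pics/lift.png

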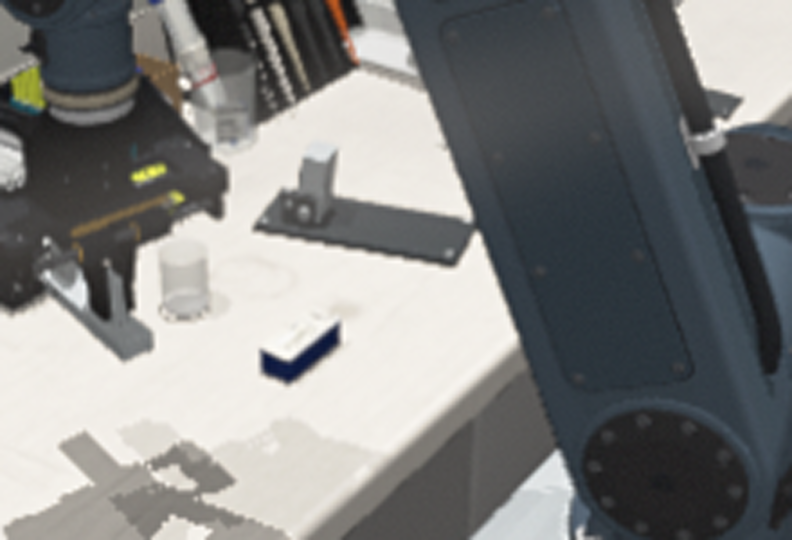

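```bash
cat > fit.py <<'E'
from m import *
from scipy.optimize import minimize
c=camera("scene")
f=200/np.tan(np.radians(c["fov_y"])/2);Ei=np.linalg.inv(c["extrinsics"]);S=8
def proj(P):
    q=np.c_[P,np.ones(len(P))]@Ei.T;x=q[:,0]/-q[:,2];y=-q[:,1]/-q[:,2];s=1+c["k1"]*(x*x+y*y)
    return np.c_[f*x*s+c["cx"],f*y*s+c["cy"]]
W=cloud(c);u0,v0,w,h=290,180,85,55
g=c["pixels"].max(2)[v0:v0+h,u0:u0+w].astype(float);Z=W[v0:v0+h,u0:u0+w,2]
def box(x,y,a,bx,by,z0,z1,dx=0):
    R=np.array([[np.cos(a),-np.sin(a)],[np.sin(a),np.cos(a)]])
    B=np.array([[sx*bx+dx,sy*by] for sx in(-1,1) for sy in(-1,1)])@R.T+[x,y]
    P=np.r_[np.c_[B,np.full(4,z0)],np.c_[B,np.full(4,z1)]]
    p=cv2.convexHull(((proj(P)-[u0,v0]+.5)*S).astype(np.float32))
    m=np.zeros((h*S,w*S),np.uint8);cv2.fillConvexPoly(m,np.round(p).astype(int),255)
    return cv2.resize(m,(w,h),interpolation=cv2.INTER_AREA)/255.
ign=cv2.dilate((Z>.016).astype(np.uint8),np.ones((3,3)))>0
t=np.clip((235-g)/(235-75),0,1);t[t<.3]=0
cost=lambda p:np.sum(np.abs(box(p[0]/1e3,p[1]/1e3,p[2]/50,.115,.045,0,.01)-t)[~ign])
best=min((minimize(cost,[499+d,-230,a],method="Nelder-Mead",options=dict(initial_simplex=[[499+d,-230,a],[506,-229,a],[499,-222,a],[499,-229,a+3]])) for a in(13,16) for d in(-4,4)),key=lambda r:r.fun)
x,y,a=best.x[0]/1e3,best.x[1]/1e3,best.x[2]/50
print("stand",x,y,np.degrees(a),best.fun,(~ign).sum())
# post top points -> in stand frame
p=W[v0:v0+h,u0:u0+w].reshape(-1,3);d=p[:,:2]-[x,y];R=np.array([[np.cos(a),-np.sin(a)],[np.sin(a),np.cos(a)]]);L=np.c_[d@R,p[:,2]]
for lo,hi in((.005,.014),(.02,.04),(.04,.06),(.06,.08),(.08,.1)):
    q=L[(L[:,2]>lo)&(L[:,2]<hi)&(abs(L[:,0])<.13)&(abs(L[:,1])<.06)]
    if len(q):print(lo,len(q),np.percentile(q,[3,50,97],axis=0).round(4).tolist())
E
python3 fit.py
```

```text
stand 0.5010036771797839 -0.2322306375385802 17.62056597686075 137.9752450980392 3250
0.005 561 [[-0.1097, -0.039, 0.0052], [-0.0222, 0.0099, 0.0076], [0.107, 0.0476, 0.0115]]
0.02 69 [[0.0425, -0.0181, 0.0206], [0.0584, 0.0292, 0.0313], [0.0867, 0.039, 0.0386]]
0.04 57 [[0.0407, -0.0124, 0.0405], [0.0529, 0.0207, 0.0469], [0.0834, 0.034, 0.0591]]
0.06 41 [[0.0376, -0.0128, 0.0609], [0.0487, 0.0178, 0.0696], [0.0651, 0.0239, 0.0784]]
0.08 50 [[0.0353, -0.0159, 0.0811], [0.0502, 0.008, 0.0858], [0.0643, 0.0217, 0.0901]]
```

Request:
{"op": "step_arm", "data": {"rows": [[0.001,-0.02,0,0,0,2.7],[0.001,-0.04,0,0,0,3],[0.001,-0.045,0,0,0,3],[0.002,-0.048,0,0,0,3],[0.002,-0.048,0,0,0,3],[0.002,-0.048,0,0,0,3],[0.002,-0.048,0,0,0,3],[0.001,-0.048,0,0,0,3],[0.001,-0.048,0,0,0,3],[0.001,-0.041,0,0,0,3],[0.001,-0.03,0,0,0,2.9],[0,-0.01,0,0,0,0]]}}

```text
time: 8.38
position: [0.4372, -0.2534, 0.3557]
tool_rot: [0.988, 0.151, -0.0, -0.0]
ft_force: [-0.7, 0.2, -2.2]
grip_width: 0.0118
grip_force: 55.0
```

Request:
{"op": "step_arm", "data": {"rows": [[0,0,-0.03,0,0,0],[0,0,-0.04,0,0,0],[0,0,-0.03,0,0,0],[0,0,-0.01,0,0,0],[0,0,0,0,0,0],[0,0,0,0,0,0]]}}

```text
time: 9.12
position: [0.4377, -0.2517, 0.2477]
tool_rot: [0.988, 0.153, 0.001, 0.001]
ft_force: [-0.6, -1.0, -2.3]
grip_width: 0.0117
grip_force: 55.0
```

```bash
cat > look.py <<'E'
import sys
from m import *
import json
n=sys.argv[1];W=go(n);o=get_obs();print({k:np.round(o[k],4).tolist() for k in("time","position","tool_rot","ft_force","moment","q")})
a=np.radians(17.6);R=np.array([[np.cos(a),-np.sin(a)],[np.sin(a),np.cos(a)]])
for r in cut_out("square","scene")[:2]:
    p=W[r["region"]];L=np.c_[(p[:,:2]-[.5439,-.2174])@R,p[:,2]-.01];print("square in corner frame",r["confidence"],len(p))
    for lo in np.arange(-.01,.16,.01):
        q=L[(L[:,2]>=lo)&(L[:,2]<lo+.01)]
        if len(q)>4:print(round(lo,3),len(q),(np.percentile(q,[3,50,97],axis=0)*1000).round(0).tolist())
E
python3 look.py place1
```

```text
{'time': 9.175, 'position': [0.4377, -0.2518, 0.2478], 'tool_rot': [0.9883, 0.1528, 0.0008, 0.0009], 'ft_force': [0.0907, -0.6387, -2.3924], 'moment': [0.01, 0.0765, 0.0018], 'q': [-0.7437, 0.6247, 1.8611, 0.0001, 0.6533, 0.5202]}
square in corner frame 0.57 87
0.03 6 [[-38.0, 11.0, 33.0], [-34.0, 14.0, 36.0], [-28.0, 18.0, 40.0]]
0.04 17 [[-39.0, 1.0, 41.0], [-30.0, 12.0, 46.0], [-21.0, 19.0, 50.0]]
0.05 7 [[-34.0, 1.0, 51.0], [-26.0, 3.0, 56.0], [-21.0, 6.0, 59.0]]
0.06 8 [[-34.0, 0.0, 61.0], [-31.0, 6.0, 65.0], [-22.0, 9.0, 68.0]]
0.07 11 [[-34.0, 0.0, 70.0], [-29.0, 5.0, 75.0], [-20.0, 12.0, 79.0]]
0.08 8 [[-34.0, 2.0, 81.0], [-28.0, 5.0, 85.0], [-22.0, 7.0, 89.0]]
0.09 12 [[-35.0, 1.0, 90.0], [-28.0, 5.0, 96.0], [-21.0, 9.0, 100.0]]
0.1 5 [[-30.0, -1.0, 104.0], [-27.0, 5.0, 106.0], [-22.0, 7.0, 109.0]]
0.11 8 [[-30.0, -3.0, 111.0], [-26.0, 4.0, 115.0], [-21.0, 9.0, 119.0]]
0.12 5 [[-31.0, 2.0, 121.0], [-27.0, 6.0, 127.0], [-23.0, 8.0, 129.0]]
```

View pics/place1.png

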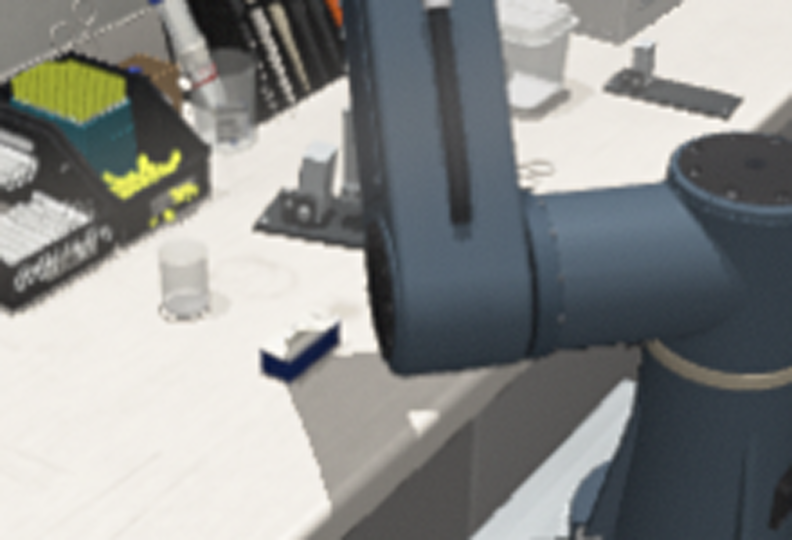

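The crop shows the blade standing clear in front of the post at about (327,192) full-image. It is vertical and level with the post's middle. I'm lowering it now.

Request:
{"op": "step_arm", "data": {"rows": [[0,0,-0.014,0,0,0],[0,0,-0.01,0,0,0],[0,0,-0.004,0,0,0],[0,0,-0.002,0,0,0],[0,0,-0.001,0,0,0],[0,0,0,0,0,0]]}}

```text
time: 9.98
position: [0.4369, -0.2514, 0.2167]
tool_rot: [0.988, 0.153, -0.0, -0.0]
ft_force: [-1.9, 0.7, 7.8]
grip_width: 0.0119
grip_force: 55.0
```

Request:
{"op": "step_arm", "data": {"rows": [[0,0,-0.001,0,0,0],[0,0,-0.001,0,0,0],[0,0,0,0,0,0]]}}

```text
time: 10.35
position: [0.4368, -0.2513, 0.2167]
tool_rot: [0.988, 0.153, -0.0, 0.0]
ft_force: [-4.8, 2.7, 24.5]
grip_width: 0.0119
grip_force: 55.0
```

Request:
{"op": "step_arm", "data": {"rows": [[0,0,0.0015,0,0,0],[0.004,0.0012,0,0,0,0],[0.004,0.0012,0,0,0,0],[0.003,0.001,0,0,0,0],[0,0,0,0,0,0]]}}

```text
time: 10.98
position: [0.4473, -0.2485, 0.2167]
tool_rot: [0.988, 0.154, -0.001, -0.0]
ft_force: [-7.2, -1.1, 14.3]
grip_width: 0.0114
grip_force: 55.0
```

Request:
{"op": "step_arm", "data": {"rows": [[0.002,0.0006,0,0,0,0],[0.002,0.0006,0,0,0,0],[0,0,0,0,0,0]]}}

```text
time: 11.35
position: [0.4509, -0.2474, 0.2167]
tool_rot: [0.988, 0.154, -0.002, -0.0]
ft_force: [-9.4, -3.6, 14.4]
grip_width: 0.0118
grip_force: 55.0
```

Request:
{"op": "step_arm", "data": {"rows": [[0.002,0.0006,0,0,0,0],[0,0,0,0,0,0]]}}

```text
time: 11.6
position: [0.4525, -0.2469, 0.2167]
tool_rot: [0.988, 0.154, -0.002, -0.0]
ft_force: [-11.7, -3.7, 15.0]
grip_width: 0.0122
grip_force: 55.0
```

Request:
{"op": "step_arm", "data": {"rows": [[0.002,0.0006,0,0,0,0],[0,0,0,0,0,0]]}}

```text
time: 11.85
position: [0.4543, -0.2463, 0.2167]
tool_rot: [0.988, 0.154, -0.002, -0.0]
ft_force: [-11.5, -3.8, 14.8]
grip_width: 0.0115
grip_force: 55.0
```

Request:
{"op": "step_arm", "data": {"rows": [[0.001,0.0003,0,0,0,0],[0.001,0.0003,0,0,0,0],[0,0,0,0,0,0]]}}

```text
time: 12.22
position: [0.4562, -0.2457, 0.2167]
tool_rot: [0.988, 0.154, -0.003, -0.0]
ft_force: [-12.3, -3.4, 14.7]
grip_width: 0.0113
grip_force: 55.0
```

Request:
{"op": "step_arm", "data": {"rows": [[0.001,0.0003,0,0,0,0],[0,0,0,0,0,0]]}}

```text
time: 12.48
position: [0.4571, -0.2453, 0.2167]
tool_rot: [0.988, 0.154, -0.003, -0.001]
ft_force: [-13.5, -4.0, 15.6]
grip_width: 0.0117
grip_force: 55.0
```

Request:
{"op": "step_arm", "data": {"rows": [[0.001,0.0003,0,0,0,0],[0,0,0,0,0,0]]}}

```text
time: 12.72
position: [0.4581, -0.2451, 0.2167]
tool_rot: [0.988, 0.154, -0.003, -0.001]
ft_force: [-12.3, -4.1, 15.6]
grip_width: 0.0116
grip_force: 55.0
```

```bash
python3 look.py press1
```

```text
{'time': 12.775, 'position': [0.4581, -0.245, 0.2167], 'tool_rot': [0.9881, 0.1537, -0.0027, -0.0006], 'ft_force': [-13.3032, -4.1848, 15.2368], 'moment': [-0.679, 1.8608, -0.044], 'q': [-0.7057, 0.6944, 1.8347, -0.0058, 0.6169, 0.5611]}
square in corner frame 0.52 200
-0.01 6 [[-41.0, 10.0, -2.0], [-20.0, 14.0, -1.0], [-7.0, 18.0, -0.0]]
0.0 20 [[-42.0, 11.0, 2.0], [-23.0, 16.0, 6.0], [-4.0, 20.0, 10.0]]
0.01 37 [[-41.0, -8.0, 10.0], [-25.0, 11.0, 15.0], [-3.0, 19.0, 18.0]]
0.02 12 [[-25.0, 2.0, 20.0], [-16.0, 6.0, 23.0], [-4.0, 11.0, 28.0]]
0.03 15 [[-26.0, 0.0, 30.0], [-17.0, 6.0, 34.0], [-5.0, 9.0, 38.0]]
0.04 17 [[-26.0, 0.0, 41.0], [-14.0, 5.0, 45.0], [1.0, 10.0, 50.0]]
0.05 14 [[-26.0, 2.0, 51.0], [-12.0, 7.0, 56.0], [-1.0, 9.0, 59.0]]
0.06 16 [[-24.0, 2.0, 60.0], [-13.0, 5.0, 65.0], [-1.0, 10.0, 70.0]]
0.07 13 [[-24.0, 1.0, 71.0], [-13.0, 5.0, 75.0], [-1.0, 10.0, 79.0]]
0.08 15 [[-25.0, 3.0, 81.0], [-14.0, 4.0, 83.0], [-3.0, 9.0, 87.0]]
0.09 18 [[-25.0, 2.0, 90.0], [-14.0, 5.0, 95.0], [-2.0, 9.0, 99.0]]
0.1 7 [[-25.0, -3.0, 101.0], [-15.0, 6.0, 103.0], [-6.0, 9.0, 106.0]]
```

Request:
{"op": "step_arm", "data": {"rows": [[0.001,0.0003,0,0,0,0],[0,0,0,0,0,0]]}}

```text
time: 13.08
position: [0.4585, -0.2449, 0.2167]
tool_rot: [0.988, 0.154, -0.003, -0.001]
ft_force: [-16.1, -5.3, 15.8]
grip_width: 0.0115
grip_force: 55.0
```

Request:
{"op": "step_arm", "data": {"rows": [[0.001,0.0003,0,0,0,0],[0,0,0,0,0,0]]}}

```text
time: 13.32
position: [0.4589, -0.2449, 0.2167]
tool_rot: [0.988, 0.154, -0.004, -0.001]
ft_force: [-18.3, -8.5, 17.6]
grip_width: 0.0119
grip_force: 55.0
```

Request:
{"op": "step_arm", "data": {"rows": [[0.001,0.0003,0,0,0,0],[0,0,0,0,0,0]]}}

```text
time: 13.58
position: [0.4592, -0.2448, 0.2167]
tool_rot: [0.988, 0.155, -0.005, -0.001]
ft_force: [-22.0, -10.2, 18.5]
grip_width: 0.0116
grip_force: 55.0
```

Request:
{"op": "step_arm", "data": {"rows": [[-0.0015,-0.0005,-0.0012,0.18,-0.57,0],[0,0,0,0,0,0],[0,0,0,0,0,0]]}}

```text
time: 13.95
position: [0.4576, -0.2453, 0.2167]
tool_rot: [0.988, 0.155, -0.0, -0.002]
ft_force: [-22.6, -8.8, 28.6]
grip_width: 0.0115
grip_force: 55.0
```

```bash
python3 look.py press2; python3 - <<'E'
from h import *
from scipy.spatial.transform import Rotation as T
o=get_obs();M=T.from_quat(o["tool_rot"]).as_matrix();a=np.radians(17.6);S=np.array([[np.cos(a),np.sin(a),0],[-np.sin(a),np.cos(a),0],[0,0,1]])
print((S@M).round(4))
W=np.load("press2.npy")
for r in cut_out("post","scene")[:3]:
    p=W[r["region"]];L=np.c_[(p[:,:2]-[.5439,-.2174])@S[:2,:2].T,p[:,2]-.01];print(r["confidence"],len(p))
    for lo in np.arange(0.02,.1,.01):
        q=L[(L[:,2]>=lo)&(L[:,2]<lo+.01)]
        if len(q)>4:print(round(lo,3),len(q),(np.percentile(q,[3,50,97],axis=0)*1000).round(0).tolist())
E
```

```text
{'time': 14.0, 'position': [0.4576, -0.2453, 0.2167], 'tool_rot': [0.9879, 0.1548, -0.0, -0.0016], 'ft_force': [-22.8693, -10.1345, 28.9189], 'moment': [-1.7801, 3.852, -0.0272], 'q': [-0.7081, 0.694, 1.8363, 0.0035, 0.6137, 0.549]}
square in corner frame 0.48 183
0.0 19 [[-37.0, 10.0, 1.0], [-24.0, 14.0, 6.0], [-10.0, 19.0, 10.0]]
0.01 36 [[-41.0, -8.0, 11.0], [-25.0, 8.0, 15.0], [-7.0, 19.0, 20.0]]
0.02 12 [[-23.0, -3.0, 21.0], [-14.0, 6.0, 24.0], [-6.0, 16.0, 30.0]]
0.03 11 [[-26.0, 2.0, 32.0], [-17.0, 4.0, 34.0], [-6.0, 8.0, 38.0]]
0.04 18 [[-27.0, 1.0, 41.0], [-13.0, 6.0, 45.0], [-1.0, 9.0, 50.0]]
0.05 14 [[-21.0, -0.0, 51.0], [-9.0, 4.0, 55.0], [-1.0, 8.0, 59.0]]
0.06 13 [[-22.0, -1.0, 60.0], [-12.0, 4.0, 66.0], [-1.0, 8.0, 68.0]]
0.07 14 [[-22.0, 2.0, 71.0], [-9.0, 4.0, 76.0], [-0.0, 9.0, 79.0]]
0.08 15 [[-26.0, 2.0, 83.0], [-16.0, 6.0, 86.0], [-1.0, 13.0, 89.0]]
0.09 16 [[-24.0, 1.0, 91.0], [-14.0, 5.0, 94.0], [-1.0, 8.0, 99.0]]
0.1 9 [[-25.0, -6.0, 101.0], [-10.0, 3.0, 102.0], [-3.0, 5.0, 104.0]]
[[ 1.0e+00  3.7e-03  4.0e-04]
 [ 3.7e-03 -1.0e+00  3.2e-03]
 [ 4.0e-04 -3.2e-03 -1.0e+00]]
```

View pics/press2.png

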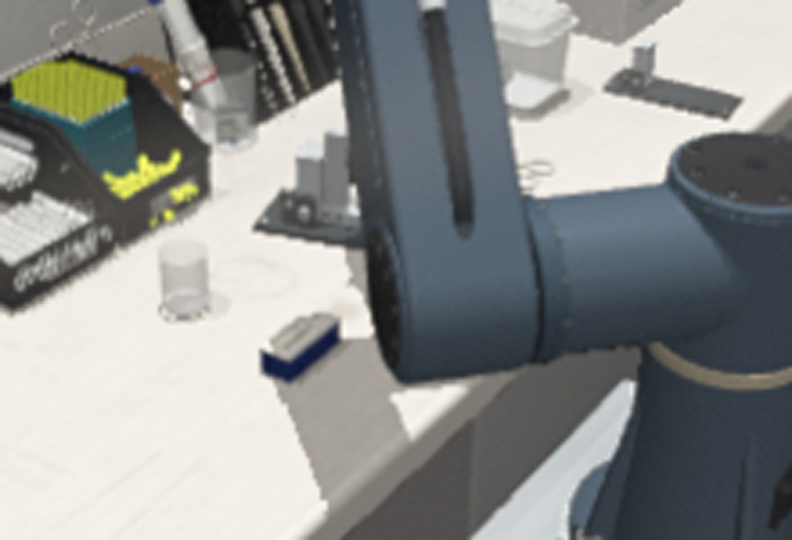

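The blade is flush against the upright post in the picture, at about (320,197) full-image. The tool is vertical to within 0.004 rad, with about 25 N pressing into the post and about 30 N down. I'll let it settle and then hand in.

Request:
{"op": "step_arm", "data": {"rows": [[0,0,0,0,0,0],[0,0,0,0,0,0],[0,0,0,0,0,0],[0,0,0,0,0,0]]}}

```text
time: 14.6
position: [0.4576, -0.2453, 0.2167]
tool_rot: [0.988, 0.155, -0.0, -0.002]
ft_force: [-22.8, -9.8, 28.1]
grip_width: 0.0118
grip_force: 55.0
```

```bash
python3 -c "
from rig import *
o=get_obs();print(o['position'],o['ft_force'],abs(o['joint_velocities']).max())
print(hand_in())"
```

```text
[ 0.45756445 -0.24533631  0.21665295] [-22.84988998  -9.80922387  28.0900719 ] 0.003649182621277964
the job is handed in; nothing more can be done
None
```

I handed the job in at 14.6 s with the square still gripped and pressed into the corner, about 25 N towards the post and 30 N down; the blade looked flush with the post, but I didn't measure the post's lean directly and the hand-in returned no verdict.

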